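# Reset the airflow alarm box through its sunken key

### The job

The airflow alarm box on the worktop has tripped. With a fingertip push the small metal shutter on its top fully open, reach into the round well it covers and press the sunken reset key all the way down, keeping it down for a full second, then let go and push the shutter fully closed over the well again. Push and press gently: pinch or lift nothing, leave the raised mute key on the same box unpressed, and do not disturb the two vials and the beaker standing round it.

Things in the scene. Friction and masses are not known exactly. Their poses are not given: they have to be found in the camera images.
- alarm_box: Grey instrument box fixed to the worktop, 100 mm (its x) by 190 mm (its y), flat top (deck) 50 mm above the worktop. Origin: centre of the underside; x points away from its front with the dark display and the vents, y to the left seen from the front, z up. It stands turned by up to 20 degrees either way. Two low steel guide rails (6 mm high and wide, 126 mm long) run along y on the deck at x = -34 and +34 mm, from y = -55 to +71 mm.
- well_mouth (a point): Centre of the mouth of the round well in the deck, at deck height, at x = 0, y = +40 mm of the box. The well has a bore of 46 mm and is 32 mm deep. The shutter covers it at the start.
- reset_key (a joint): Sunken reset key: a white round plunger of 22 mm diameter in the middle of the well. Its top lies 22 mm below the deck when up. The joint is how far it is pressed, 0 to 0.005 m (bottom); a spring brings it back, bottoming takes about 3 N.
- shutter (a joint): Aluminium shutter plate, 60 x 60 mm, top face 4.5 mm above the deck, sliding between the guide rails. Joint 0: closed, centred over the well; it grows as the shutter moves toward the box's -y, to 0.060 m at the stop (fully open; the well is uncovered from 0.053). It starts between 0 and 0.006. It moves with about 1.5 N and stays where it is left.
- ridge_top (a point): Centre of the top of the shutter's upright push ridge, which stands across the middle of the shutter: 40 mm long along the box's x, 8 mm thick along y. The ridge's top is 17 mm above the shutter's underside (17.5 mm above the deck), 13 mm above the shutter's top face.
- mute_key (a joint): Raised round mute key, white, 18 mm diameter, on the deck near the right front corner, at x = -28, y = -80 mm of the box. Joint: how far it is pressed, 0 to 0.004 m. To be left alone.
- mute_top (a point): Centre of the top of the raised mute key, 7 mm above the deck.
- vial_a: Loose vial with a black cap, 28 mm diameter, 60 mm high, in front of the left half of the box (16 mm or more away from it). Origin: centre of its underside.
- vial_d: Loose vial with a pale cap, 28 mm diameter, 60 mm high, in front of the right half of the box. Origin: centre of its underside.
- beaker_50: Loose glass beaker, 47 mm wide, 58 mm high, behind the box. Origin: centre of its underside.
There are look-alikes about, which are no part of the job. Leave any turquoise look-alike of the vial_d alone.

How it is judged:
On the way, in this order (a step that is already met when the one before it is completed fails the run):
1. the shutter is pushed open (52 mm or more) (value of joint shutter above 0.052 m), for 0.1 s.
2. with the shutter open, a fingertip in the well keeps the reset key pressed down (4 mm or more of its 5 mm) for about a second (value of joint reset_key above 0.004 m and contact force between the fingers and reset_key above 0.5 N and value of joint shutter above 0.045 m), for 0.9 s.
3. the shutter is pushed closed again, the key being up (value of joint shutter below 0.006 m and value of joint reset_key below 0.001 m), for 0.1 s.
At the end, for the whole second after the job is handed in: The shutter is closed over the well (joint under 6 mm), the reset key and the mute key are up (under 1 mm), and the two vials and the beaker stand upright within 15 mm of where they were (all of step 3 and value of joint mute_key below 0.001 m and angle between each of vial_a, vial_d, beaker_50's own z axis and vertical below 0.1 rad and distance of each of vial_a, vial_d, beaker_50 from where it was at the start of the episode below 0.015 m); the robot touches nothing.
It fails at once if the raised mute key is pressed (over 1.5 mm) (value of joint mute_key above 0.0015 m).
It fails at once if the shutter is pinched or forced (over 35 N from the fingers) (contact force between the fingers and shutter above 35 N).
It fails at once if the reset key is rammed (over 35 N from the fingers) (contact force between the fingers and reset_key above 35 N).
It fails at once if a vial or the beaker is lifted, carried or pushed away (over 15 mm) (distance of any of vial_a, vial_d, beaker_50 from where it was at the start of the episode above 0.015 m).
It also fails if it takes over 64 s, if anything falls off the work surface, if the arm or the gripper's body presses on something with over 40 N, if the wrist force passes 120 N, or if a joint passes its speed limit or range.

### The arm

A 6-joint arm with a two-finger parallel gripper is mounted at the origin on a cart in front of the work surface, level with it; the furniture and walls round the work are solid. World frame = base frame: x ahead of the robot, y to its left, z up, the work surface at z = 0. Lengths are in m, angles in rad, forces in N, time in s.
With the tool pointing down it reaches from about 0.25 to 0.775 m from the base axis. Payload 4 kg.
Tool frame: the origin (TCP) lies on the centre line of the jaws, within the pads' length; the fingertips stand 14 mm ahead of it and the grasp point (between the pads) lies 5 mm behind it (robot.tcp_to_tips is the distance from the TCP to the fingertips, in m); z points along the fingers, y is the line along which they close (so a half turn about z gives the same grasp; the last joint's range is limited). The gripper opens to 94 mm and grips with 3 to 60 N. Pads are 16 mm wide; open, the fingers measure 119 mm over their backs; the gripper's body (75 mm by 177 mm) begins 78 mm behind the grasp point.
Start: joints at [-1.327, 0.087, 1.371, -0, 1.684, -0.103], TCP at [0.187, -0.517, 0.22] pointing down, gripper open.
Joint ranges: [-3.1, 3.1], [-0.76, 2.03], [0.27, 2.55], [-1.08, 4.22], [0.17, 2.65], [-2.57, 2.57]. Speed limits (rad/s): [2.79, 2.79, 3.14, 3.14, 3.14, 3.14].

### API

Orientations are given as [roll, pitch, yaw] about the fixed x, y, z axes, in that order (R = Rz(yaw) Ry(pitch) Rx(roll)).
In Python, from bench import robot gives the robot as it stands.
- The arm moves only by the tool carry_out, never from a script. Its argument "increments" is a list of rows, each a list of 3 entries, a list of its own where there are three numbers: the closure in counts, from 0 (fully open) to 255 (shut), then the shift along the tool's x, y, z in mm, then the turn about the tool's z in degrees. In form: [[fingers, [dx, dy, dz], twist], ...]. A call has 1 to 8 rows; each row shifts and turns the commanded pose from where the row before left it, along the tool's axes as they then stand; what a row does not reach is not made up. A row lasts 1/10 s, in which the tool goes at most 50 mm and 8.59 degrees, less where a joint would pass 70% of its speed; a pose out of reach is approached as far as the arm can. A call with a gripper value outside its range is refused whole. The fingers move at their own pace and stop on an object; the grip force is fixed at half the most. Time passes only in rows, so rows that do not move let the fingers close. It gives the time, the measured TCP pose, the force, the opening and the grip force at its end, in the units of the state.
- robot.get_obs(): the state, without advancing time (a new reading comes with each control period).
- robot.snapshot(name): name is "scene" or "side" or "wrist"; returns the picture (384x512x3 uint8, blue, green, red); there is no depth.
- robot.get_calibration(name): a dict with "vfov" (degrees; the focal length in pixels is half the picture's height over the tangent of half this angle, whatever the lens; pixels are square), "cx", "cy" (the principal point, pixels), "T" (4x4, takes a point from camera to world coordinates). Camera axes: x right, y down, z forward; pixel columns grow to the right and rows downward; lengths in m; the calibration is good to about 2 mm. A picture is of the moment at which its call begins: read the wrist's pose just before it. get_calibration takes no time and is no camera call; for the wrist camera it gives the pose at the moment of the call.
- robot.close_job(): hands the job in; it is judged then, once.
The state is a dict: "time": time; "joint_positions": joint angles; "qvel": joint speeds; "joint_torque": joint torques, N m; "tool_pos": TCP position; "ee_rot": TCP orientation; "wrist_force": force on the tool from outside, world axes, zero at the start; "wrist_torque": the same for the moment, N m; "width": finger opening in m; "finger_force": force on a finger pad.
Only numpy, scipy, OpenCV 4.12 (cv2) and the standard library are available. Lean on these libraries where they do the work, as an engineer would, in place of code of your own. Each camera call takes 0.05 s, during which the arm holds its last target. There are 200 camera calls.

## Working session

There is one attempt and no reset: what is moved stays moved. The work goes in short steps, Python scripts to look and compute and a tool call to move; the robot and the scene stay as the last step left them, time stands still between calls to the robot, and variables do not carry over. Pictures are saved under pics/ and viewed, at most 10 in all, crops included, and the job is handed in when it is done.

Besides the shell and the picture viewer there is one more tool, called after "Call:" as name(argument=value, ...), one argument or row to a line, values as JSON. carry_out: Moves the arm, as the interface text tells. Its arguments: {"type":"object","properties":{"increments":{"type":"array","items":{"type":"array"}}},"required":["increments"]}

```bash
mkdir -p pics; ls; python3 - <<'E'
from bench import robot
import cv2,numpy as np
o=robot.get_obs();print(o['time'],o['tool_pos'],o['ee_rot'],o['width'])
a=robot.snapshot('scene');b=robot.snapshot('side')
cv2.imwrite('pics/scene.png',a);cv2.imwrite('pics/side.png',b)
for n in('scene','side','wrist'):
  c=robot.get_calibration(n);print(n,c['vfov'],c['cx'],c['cy'],np.round(c['T'],3).tolist())
E
```

```text
pics
0.0 [ 0.18679324 -0.5167636   0.21834361] [-3.13945560e+00 -2.25147799e-04  3.46761173e-01] 0.09381796462482646
scene 43.357582600911535 252.96291891718735 193.22333991293326 [[-0.914, -0.209, 0.348, 0.261], [-0.406, 0.479, -0.779, 0.906], [-0.004, -0.853, -0.522, 0.505], [0.0, 0.0, 0.0, 1.0]]
side 47.52020674121118 252.26609630106228 185.5301024485238 [[-0.943, -0.216, 0.252, 0.375], [-0.331, 0.559, -0.76, 0.887], [0.023, -0.8, -0.599, 0.59], [0.0, 0.0, 0.0, 1.0]]
wrist 64.38367652480517 256.5328218980746 192.48705744191386 [[0.34, -0.901, -0.269, 0.266], [-0.94, -0.327, -0.096, -0.487], [-0.002, 0.286, -0.958, 0.384], [0.0, 0.0, 0.0, 1.0]]
```

View pics/scene.png

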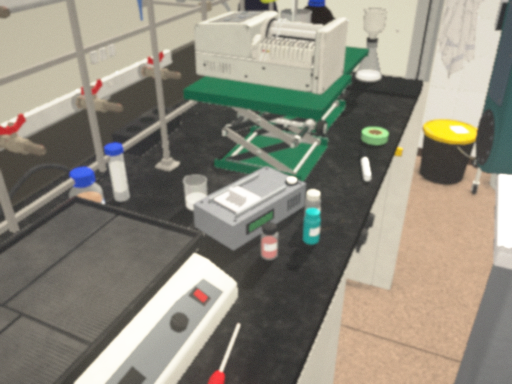

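View pics/side.png

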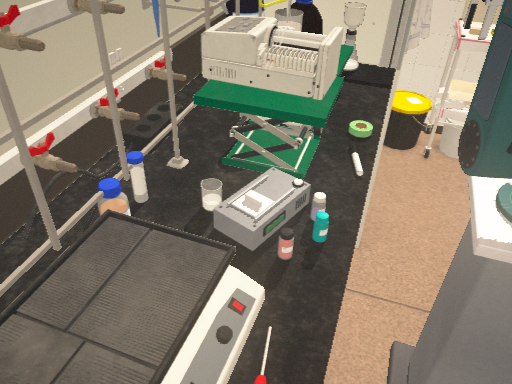

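The box sits at the centre of both views: scene (250,205), side (262,205). The mute key is at the far front corner (side 298,183), and the shutter is the bright plate at (257,202). The black-capped vial_a is at (286,243). The pale-capped vial is at (318,205), with the turquoise look-alike in front of it at (320,227). The beaker is behind the box at (211,193). I'll check this in one enlarged crop of both views.

```bash
python3 - <<'E'
import cv2,numpy as np
a=cv2.imread('pics/scene.png')[155:265,180:330];b=cv2.imread('pics/side.png')[160:260,195:335]
A=cv2.resize(a,(750,550),interpolation=cv2.INTER_CUBIC)
B=cv2.resize(b,(784,560),interpolation=cv2.INTER_CUBIC)
cv2.imwrite('pics/ca.png',A);cv2.imwrite('pics/cb.png',B)
E
```

```text
(no output)
```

View pics/cb.png

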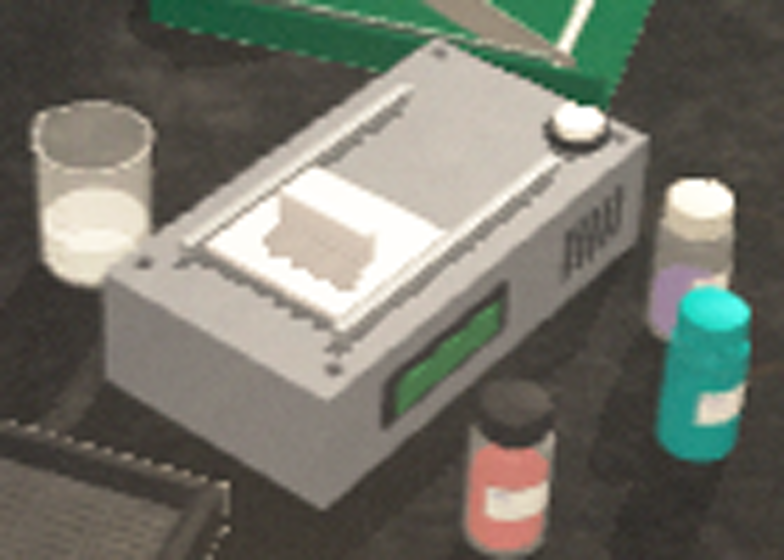

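The crop shows the deck corners at (105,277), (325,400), (648,135) and (440,38). The mute key is at (580,122), and the shutter's ridge top runs from (280,190) to (375,238). The pale-capped vial_d is behind the turquoise look-alike, vial_a is red with a black cap, and the beaker is at left.

```bash
cat > h.py <<'E'
from bench import robot
import cv2,numpy as np
def ray(name,uv,z,c=None):
    c=c or robot.get_calibration(name);f=192/np.tan(np.radians(c['vfov']/2));T=np.array(c['T'])
    d=T[:3,:3]@np.array([(uv[0]-c['cx'])/f,(uv[1]-c['cy'])/f,1]);o=T[:3,3]
    return o+d*(z-o[2])/d[2]
E
python3 - <<'E'
from h import *
P=lambda u,v,z:ray('side',(u/5.6+195-.4,v/5.6+160-.4),z)
C=np.array([P(105,277,.05),P(325,400,.05),P(648,135,.05),P(440,38,.05)])
print(C.round(4)); print([np.linalg.norm(C[i]-C[(i+1)%4]).round(4) for i in range(4)])
c=C.mean(0);src=np.array([[50,95],[-50,95],[-50,-95],[50,-95]])/1000
q=C[:,:2]-c[:2];H=src.T@q;yaw=np.arctan2(H[0,1]-H[1,0],H[0,0]+H[1,1]);print('c',c,'yaw',np.degrees(yaw))
R=np.array([[np.cos(yaw),-np.sin(yaw)],[np.sin(yaw),np.cos(yaw)]])
for n,p in dict(mute=P(580,120,.057),ridgeA=P(282,188,.0675),ridgeB=P(376,236,.0675),va_top=P(515,395,.06),va=P(507,545,0),vd_top=P(700,190,.06),tq_top=P(712,308,.06),tq=P(697,448,0),bk_top=P(95,125,.058),bk=P(90,268,0)).items(): print(n,p.round(4),'box',((p[:2]-c[:2])@R*1000).round(1))
E
```

```text
[[0.6463 0.3008 0.05  ]
 [0.5554 0.3322 0.05  ]
 [0.4906 0.153  0.05  ]
 [0.582  0.12   0.05  ]]
[np.float64(0.0962), np.float64(0.1906), np.float64(0.0971), np.float64(0.1919)]
c [0.56856232 0.22650792 0.05      ] yaw -19.67433894263397
mute [0.5149 0.1625 0.057 ] box [-29.  -78.3]
ridgeA [0.5993 0.2535 0.0675] box [19.8 35.8]
ridgeB [0.5603 0.267  0.0675] box [-21.4  35.3]
va_top [0.4961 0.3187 0.06  ] box [-99.3  62.4]
va [0.4924 0.3258 0.    ] box [-105.1   67.9]
vd_top [0.4635 0.1921 0.06  ] box [-87.3 -67.8]
tq_top [0.446  0.2541 0.06  ] box [-124.7  -15.3]
tq [0.4432 0.258  0.    ] box [-128.7  -12.6]
bk_top [0.6801 0.2314 0.058 ] box [103.4  42.1]
bk [0.6788 0.2437 0.    ] box [98.  53.3]
```

```bash
python3 - <<'E'
from h import *
# jack base corners (table), platform corner seen in both views -> triangulate
for n,uv in dict(b1=(305,172),b2=(224,166)).items(): print(n,ray('side',uv,0.01).round(3))
def tri(u1,u2):
    a=ray('scene',u1,.0);b=ray('side',u2,.0);o1=np.array(robot.get_calibration('scene')['T'])[:3,3];o2=np.array(robot.get_calibration('side')['T'])[:3,3]
    A=[];B=[]
    for o,p in((o1,a),(o2,b)):
        d=(p-o)/np.linalg.norm(p-o);M=np.eye(3)-np.outer(d,d);A.append(M);B.append(M@o)
    return np.linalg.lstsq(np.vstack(A),np.hstack(B),rcond=None)[0].round(3)
print('platform near',tri((319,107),(314,123)),'left',tri((188,92),(196,100)),'inst top near',tri((332,48),(318,54)),'plat far front',tri((366,58),(353,60)))
E
```

```text
b1 [0.521 0.058 0.01 ]
b2 [0.706 0.104 0.01 ]
platform near [0.499 0.1   0.172] left [0.772 0.092 0.164] inst top near [ 0.567 -0.224  0.194] plat far front [ 0.483 -0.248  0.178]
```

Call:
carry_out(
  increments=[
    [255,[0,0,-10],-8.4],
    [255,[0,0,-20],-8.4],
    [255,[0,0,-25],-8.4],
    [255,[0,0,-25],-8.4],
    [255,[0,0,-20],-8.4],
    [255,[0,0,-10],-8.4],
    [255,[0,0,0],0],
  ],
)

```text
time: 0.8
tool_pos: [0.187, -0.5177, 0.3311]
ee_rot: [3.14, 0.003, 1.226]
wrist_force: [0.2, 0.2, 0.3]
width: 0.0412
finger_force: 0.0
```

Call:
carry_out(
  increments=[
    [255,[20,-14,0],0],
    [255,[36,-25,0],0],
    [255,[36,-25,0],0],
    [255,[36,-25,0],0],
    [255,[36,-25,0],0],
    [255,[22,-13,0],0],
    [255,[30,4,0],0],
    [255,[40,6,0],0],
  ],
)

```text
time: 1.6
tool_pos: [0.1628, -0.2358, 0.328]
ee_rot: [-3.14, -0.001, 1.219]
wrist_force: [0.9, -0.3, -0.5]
width: 0.0004
finger_force: 0.0
```

Call:
carry_out(
  increments=[
    [255,[40,6,0],0],
    [255,[40,6,0],0],
    [255,[40,6,0],0],
    [255,[40,6,0],0],
    [255,[40,6,0],0],
    [255,[40,6,0],0],
    [255,[48,6,0],0],
    [255,[40,0,0],0],
  ],
)

```text
time: 2.4
tool_pos: [0.3137, 0.06, 0.3279]
ee_rot: [-3.14, 0.001, 1.224]
wrist_force: [0.8, -0.1, -0.3]
width: 0.0005
finger_force: 0.0
```

Call:
carry_out(
  increments=[
    [255,[40,0,0],0],
    [255,[40,0,0],0],
    [255,[40,0,0],0],
    [255,[40,0,0],0],
    [255,[40,0,0],0],
    [255,[30,0,0],0],
    [255,[15,0,0],0],
    [255,[0,0,0],0],
  ],
)

```text
time: 3.2
tool_pos: [0.3961, 0.2891, 0.3275]
ee_rot: [-3.139, 0.003, 1.226]
wrist_force: [0.7, -0.7, 0.7]
width: 0.0005
finger_force: 0.0
```

Call:
carry_out(
  increments=[
    [255,[8,25,-2],0],
    [255,[11,37,0],0],
    [255,[11,37,0],0],
    [255,[11,37,0],0],
    [255,[9,30,0],0],
    [255,[6,17,0],0],
    [255,[0,0,0],0],
  ],
)

```text
time: 3.9
tool_pos: [0.589, 0.2768, 0.3297]
ee_rot: [-3.14, 0.002, 1.221]
wrist_force: [-0.2, -0.4, -0.8]
width: 0.0008
finger_force: 0.0
```

```bash
python3 - <<'E'
from h import *
o=robot.get_obs();c=robot.get_calibration('wrist');a=robot.snapshot('wrist');cv2.imwrite('pics/w1.png',a)
import pickle;pickle.dump(c,open('w1.pkl','wb'))
print(o['time'],o['tool_pos'],o['ee_rot'])
E
```

```text
3.9 [0.5889597  0.27677837 0.32974299] [-3.14005424e+00  2.49394298e-03  1.22147389e+00]
```

View pics/w1.png

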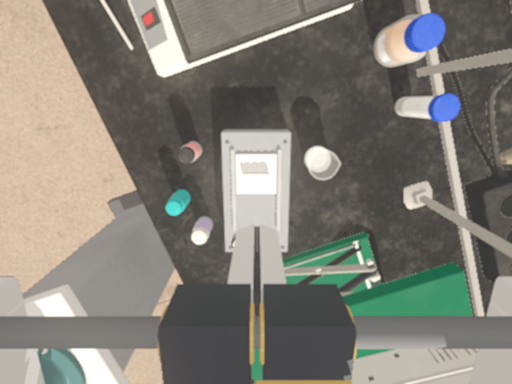

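The wrist view shows the box upright, with the deck edges at columns 223 and 291 and its +y edge at row 131. The shutter spans columns 236–277 and rows 153–194. Next I'll refine the numbers.

```bash
python3 - <<'E'
from h import *
import pickle;c=pickle.load(open('w1.pkl','rb'));a=cv2.imread('pics/w1.png');g=cv2.cvtColor(a,cv2.COLOR_BGR2GRAY)
def mid(row):  # deck left/right edges at a row
    d=np.diff(cv2.GaussianBlur(g,(3,3),0)[row].astype(int)); l=210+d[210:240].argmax(); r=275+d[275:305].argmin(); return l+.5,r+.5
M=[]
for r in(140,150,200,210,220):
    l,rr=mid(r);L=ray('',(l,r),.05,c);R=ray('',(rr,r),.05,c);M.append((L+R)/2);print(r,l,rr,np.linalg.norm(L-R).round(4),M[-1].round(4))
d=M[0]-M[-1];print('yaw',np.degrees(np.arctan2(-d[0],d[1])))
m=cv2.inRange(g,225,255);m[:,:230]=0;m[:,285:]=0;m[:145]=0;m[205:]=0
cn=max(cv2.findContours(m,0,2)[0],key=cv2.contourArea);rc=cv2.minAreaRect(cn);print(rc)
print('plate ctr',ray('',rc[0],.0545,c).round(4)); b=np.array([ray('',p,.0545,c) for p in cv2.boxPoints(rc)]);print([np.linalg.norm(b[i]-b[i-1]).round(4) for i in range(4)])
e=np.diff(g[100:150,250].astype(int)).argmax()+100.5;T=ray('',(257,e),.05,c);print('top edge',T.round(4))
yaw=np.radians(-19.7);R=np.array([[np.cos(yaw),-np.sin(yaw)],[np.sin(yaw),np.cos(yaw)]])
for p in(T,ray('',rc[0],.0545,c),M[0],M[-1]):print(((p[:2]-[.5686,.2265])@R*1000).round(1))
E
```

```text
140 220.5 290.5 0.1015 [0.5977 0.3061 0.05  ]
150 220.5 290.5 0.1025 [0.5927 0.2925 0.05  ]
200 222.5 288.5 0.1014 [0.5663 0.2201 0.05  ]
210 223.5 288.5 0.1009 [0.5615 0.2045 0.05  ]
220 223.5 288.5 0.1019 [0.5558 0.1888 0.05  ]
yaw -19.6794632302087
((254.0, 177.5), (53.0, 44.0), 90.0)
plate ctr [0.5768 0.2553 0.0545]
[np.float64(0.0812), np.float64(0.0638), np.float64(0.0812), np.float64(0.0672)]
top edge [0.6053 0.3208 0.05  ]
[  2.8 101.1]
[-2.  29.9]
[ 0.6 84.8]
[  0.6 -39.8]
```

Call:
carry_out(
  increments=[
    [255,[2,-1,20],0],
    [255,[2,-1,45],0],
    [255,[2,0,45],0],
    [255,[0,0,40],0],
    [255,[0,0,35],0],
    [255,[0,0,25],0],
    [255,[0,0,20],0],
    [255,[0,0,0],0],
  ],
)

```text
time: 4.75
tool_pos: [0.584, 0.2843, 0.0984]
ee_rot: [-3.136, 0.005, 1.226]
wrist_force: [-0.6, 0.6, -0.0]
width: 0.0005
finger_force: 0.0
```

```bash
cat >> h.py <<'E'
def boxf(p):
    y=np.radians(-19.68);R=np.array([[np.cos(y),-np.sin(y)],[np.sin(y),np.cos(y)]]);return ((np.array(p)[:2]-[.5688,.2263])@R*1000).round(1)
def st(): o=robot.get_obs();print(round(o['time'],2),o['tool_pos'].round(4),'box',boxf(o['tool_pos']),'tips z',round(o['tool_pos'][2]-.014,4),np.round(o['wrist_force'],1),np.round(o['ee_rot'],3))
E
python3 - <<'E'
from h import *
st();a=robot.snapshot('side');cv2.imwrite('pics/s2.png',cv2.resize(a[120:260,170:345],(700,560),interpolation=cv2.INTER_CUBIC))
E
```

```text
4.75 [0.584  0.2843 0.0984] box [-5.2 59.8] tips z 0.0844 [-0.6  0.6 -0. ] [-3.136  0.005  1.226]
```

View pics/s2.png

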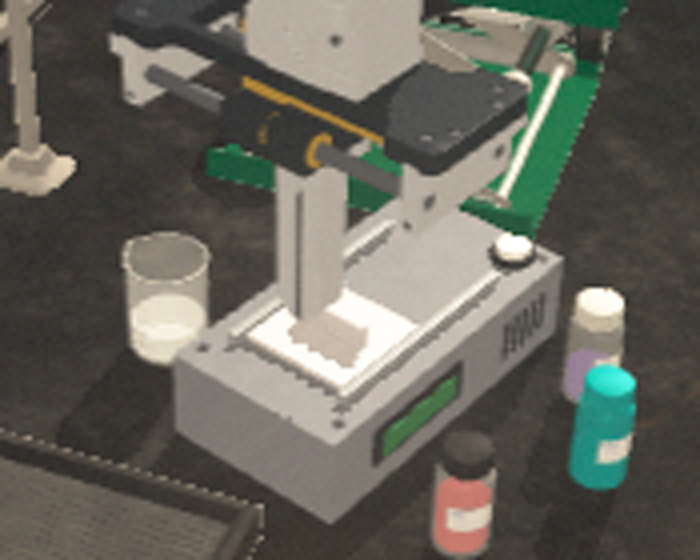

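The fingers hang just above the shutter on the near side of the ridge, with vials and beaker well clear. I'll lower them behind the ridge.

Call:
carry_out(
  increments=[
    [255,[0,3,8],0],
    [255,[0,2,8],0],
    [255,[0,0,6],0],
    [255,[0,0,2],0],
    [255,[0,0,0],0],
  ],
)

```text
time: 5.3
tool_pos: [0.592, 0.2838, 0.0769]
ee_rot: [-3.141, 0.001, 1.226]
wrist_force: [0.2, -0.2, -0.0]
width: 0.0001
finger_force: 0.0
```

```bash
python3 -c "
from h import *
st()"
```

```text
5.3 [0.592  0.2838 0.0769] box [ 2.5 62. ] tips z 0.0629 [ 0.2 -0.2 -0. ] [-3.141e+00  1.000e-03  1.226e+00]
```

Call:
carry_out(
  increments=[
    [255,[0,-1,2],0],
    [255,[-3,0,1],0],
    [255,[-5,0,0],0],
    [255,[-5,0,0],0],
    [255,[-5,0,0],0],
    [255,[-5,0,0],0],
    [255,[0,0,0],0],
  ],
)

```text
time: 6.0
tool_pos: [0.5833, 0.2618, 0.0746]
ee_rot: [3.141, 0.001, 1.226]
wrist_force: [0.9, 0.6, 0.3]
width: 0.0006
finger_force: 0.0
```

```bash
python3 -c "
from h import *
st()"
```

```text
6.0 [0.5833 0.2618 0.0746] box [ 1.7 38.3] tips z 0.0606 [0.9 0.6 0.3] [3.141e+00 1.000e-03 1.226e+00]
```

Call:
carry_out(
  increments=[
    [255,[-5,0,0],0],
    [255,[-6,0,0],0],
    [255,[-6,0,0],0],
    [255,[-6,0,0],0],
    [255,[-6,0,0],0],
    [255,[-5,0,0],0],
    [255,[-4,0,0],0],
    [255,[-2,0,0],0],
  ],
)

```text
time: 6.8
tool_pos: [0.5698, 0.2245, 0.0746]
ee_rot: [3.142, 0.0, 1.226]
wrist_force: [0.0, 2.6, 0.1]
width: 0.0005
finger_force: 0.8
```

Call:
carry_out(
  increments=[
    [255,[-2,0,0],0],
    [255,[-2,0,0],0],
    [255,[0,0,0],0],
  ],
)

```text
time: 7.1
tool_pos: [0.5686, 0.2209, 0.0745]
ee_rot: [3.141, 0.001, 1.226]
wrist_force: [0.4, 1.2, 0.4]
width: 0.0003
finger_force: 0.4
```

```bash
python3 -c "
from h import *
st()"
```

```text
7.1 [0.5686 0.2209 0.0745] box [ 1.6 -5.2] tips z 0.0605 [0.4 1.2 0.4] [3.141e+00 1.000e-03 1.226e+00]
```

Close to the stop. I'll continue in 2 mm steps until the force rises.

Call:
carry_out(
  increments=[
    [255,[-2,0,0],0],
    [255,[-1,0,0],0],
    [255,[0,0,0],0],
  ],
)

```text
time: 7.4
tool_pos: [0.5682, 0.2197, 0.0745]
ee_rot: [3.141, -0.003, 1.227]
wrist_force: [1.0, 5.4, -0.4]
width: 0.0009
finger_force: 2.7
```

Call:
carry_out(
  increments=[
    [255,[-2,0,0],0],
    [255,[-1,0,0],0],
    [255,[0,0,0],0],
  ],
)

```text
time: 7.7
tool_pos: [0.5681, 0.2195, 0.0746]
ee_rot: [3.14, -0.009, 1.228]
wrist_force: [4.0, 10.8, -3.9]
width: 0.0001
finger_force: 5.7
```

Call:
carry_out(
  increments=[
    [255,[8,0,0],0],
    [255,[6,0,-4],0],
    [255,[6,0,-20],0],
    [255,[10,0,-40],0],
    [255,[10,-1,-40],0],
    [255,[10,-1,-20],0],
    [255,[2,0,0],0],
    [255,[0,0,0],0],
  ],
)

```text
time: 8.5
tool_pos: [0.5821, 0.2649, 0.1977]
ee_rot: [-3.141, 0.002, 1.227]
wrist_force: [-0.2, -0.4, 0.0]
width: 0.0001
finger_force: 0.0
```

```bash
python3 - <<'E'
from h import *
import pickle
st();c=robot.get_calibration('wrist');a=robot.snapshot('wrist');cv2.imwrite('pics/w2.png',a);pickle.dump(c,open('w2.pkl','wb'))
E
```

```text
8.5 [0.5821 0.2649 0.1977] box [-0.5 40.8] tips z 0.1837 [-0.2 -0.4  0. ] [-3.141e+00  2.000e-03  1.227e+00]
```

View pics/w2.png

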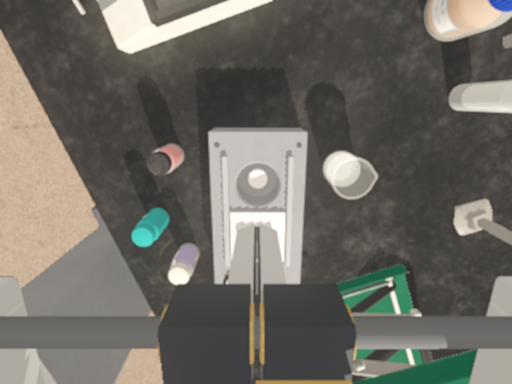

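The well is open: its mouth is centred at about (258,184), the white key is at (258,178), and the shutter is pushed back below row 212.

```bash
python3 - <<'E'
from h import *
import pickle
c=pickle.load(open('w2.pkl','rb'));g=cv2.cvtColor(cv2.imread('pics/w2.png'),6)
m=cv2.inRange(g[160:205,235:281],200,255);mo=cv2.moments(m);k=(mo['m10']/mo['m00']+235,mo['m01']/mo['m00']+160)
for n,uv,z in(('key',k,.028),('well',(258,184),.05),('wl',(236,184),.05),('wr',(280.5,184),.05)):
  p=ray('',uv,z,c);print(n,np.round(uv,1),p.round(4),boxf(p))
E
```

```text
key [256.1 175.8] [0.5831 0.2689 0.028 ] [-0.9 45. ]
well [258 184] [0.5838 0.2648 0.05  ] [ 1.2 41.3]
wl [236 184] [0.5618 0.2727 0.05  ] [-22.2  41.3]
wr [280.5 184. ] [0.6063 0.2567 0.05  ] [25.1 41.3]
```

Call:
carry_out(
  increments=[
    [255,[1,1,15],0],
    [255,[0,1,35],0],
    [255,[0,0,35],0],
    [255,[0,0,20],0],
    [255,[0,0,10],0],
    [255,[0,0,0],0],
  ],
)

```text
time: 9.15
tool_pos: [0.5824, 0.2643, 0.0793]
ee_rot: [-3.136, 0.005, 1.226]
wrist_force: [0.0, 0.5, -0.4]
width: 0.0006
finger_force: 0.0
```

```bash
python3 -c "
from h import *
st()"
```

```text
9.15 [0.5824 0.2643 0.0793] box [ 0.  40.4] tips z 0.0653 [ 0.   0.5 -0.4] [-3.136  0.005  1.226]
```

Call:
carry_out(
  increments=[
    [255,[1,1,6],0],
    [255,[0,0,8],0],
    [255,[0,0,8],0],
    [255,[0,0,6],0],
    [255,[0,0,3],0],
    [255,[0,0,0],0],
    [255,[0,0,0],0],
  ],
)

```text
time: 9.85
tool_pos: [0.586, 0.2661, 0.0526]
ee_rot: [3.141, -0.0, 1.226]
wrist_force: [-0.4, -0.2, 0.3]
width: -0.0
finger_force: 0.0
```

```bash
python3 -c "
from h import *
st()"
```

```text
9.85 [0.586  0.2661 0.0526] box [ 2.7 43.2] tips z 0.0386 [-0.4 -0.2  0.3] [ 3.141 -0.     1.226]
```

Call:
carry_out(
  increments=[
    [255,[-2,-1,3],0],
    [255,[0,0,4],0],
    [255,[0,0,3],0],
    [255,[0,0,2],0],
    [255,[0,0,0],0],
  ],
)

```text
time: 10.35
tool_pos: [0.5841, 0.2644, 0.0403]
ee_rot: [-3.141, 0.0, 1.226]
wrist_force: [-0.9, -0.7, 1.3]
width: 0.0004
finger_force: 0.7
```

Call:
carry_out(
  increments=[
    [255,[0,0,1],0],
    [255,[0,0,2],0],
    [255,[0,0,1],0],
    [255,[0,0,0],0],
  ],
)

```text
time: 10.75
tool_pos: [0.5842, 0.2645, 0.0373]
ee_rot: [3.141, 0.0, 1.227]
wrist_force: [-2.6, -1.5, 3.8]
width: 0.0005
finger_force: 2.4
```

Call:
carry_out(
  increments=[
    [255,[0,0,1],0],
    [255,[0,0,1],0],
    [255,[0,0,0],0],
  ],
)

```text
time: 11.05
tool_pos: [0.5842, 0.2645, 0.037]
ee_rot: [3.141, -0.0, 1.227]
wrist_force: [-5.3, -2.4, 10.5]
width: 0.0007
finger_force: 5.5
```

The key has bottomed at 10 N. I'll hold it there.

Call:
carry_out(
  increments=[
    [255,[0,0,0],0],
    [255,[0,0,0],0],
    [255,[0,0,0],0],
    [255,[0,0,0],0],
    [255,[0,0,0],0],
    [255,[0,0,0],0],
    [255,[0,0,0],0],
    [255,[0,0,0],0],
  ],
)

```text
time: 11.85
tool_pos: [0.5842, 0.2645, 0.037]
ee_rot: [3.141, -0.0, 1.227]
wrist_force: [-5.2, -2.3, 10.5]
width: 0.0003
finger_force: 5.5
```

Call:
carry_out(
  increments=[
    [255,[0,0,0],0],
    [255,[0,0,0],0],
    [255,[0,0,0],0],
    [255,[0,0,0],0],
    [255,[0,0,0],0],
    [255,[0,0,0],0],
  ],
)

```text
time: 12.45
tool_pos: [0.5842, 0.2645, 0.037]
ee_rot: [3.141, -0.0, 1.227]
wrist_force: [-4.6, -2.0, 11.1]
width: 0.0005
finger_force: 5.5
```

Call:
carry_out(
  increments=[
    [255,[0,0,-6],0],
    [255,[0,0,-20],0],
    [255,[0,0,-30],0],
    [255,[0,0,-20],0],
    [255,[0,0,0],0],
  ],
)

```text
time: 12.95
tool_pos: [0.5865, 0.2654, 0.1143]
ee_rot: [3.135, -0.005, 1.227]
wrist_force: [-0.1, -0.4, -0.4]
width: 0.0002
finger_force: 0.0
```

Call:
carry_out(
  increments=[
    [255,[-8,0,0],0],
    [255,[-16,0,0],0],
    [255,[-20,0,0],0],
    [255,[-16,0,0],0],
    [255,[-10,0,0],0],
    [255,[-7,0,0],0],
    [255,[0,0,0],0],
    [255,[0,0,0],0],
  ],
)

```text
time: 13.75
tool_pos: [0.5584, 0.1922, 0.1105]
ee_rot: [3.141, -0.001, 1.226]
wrist_force: [0.3, 0.2, -0.4]
width: 0.0003
finger_force: 0.0
```

```bash
python3 - <<'E'
from h import *
st();a=robot.snapshot('side');cv2.imwrite('pics/s3.png',cv2.resize(a[90:260,170:365],(780,680))[:600])
E
```

```text
13.75 [0.5584 0.1922 0.1105] box [  1.6 -35.6] tips z 0.0965 [ 0.3  0.2 -0.4] [ 3.141e+00 -1.000e-03  1.226e+00]
```

View pics/s3.png

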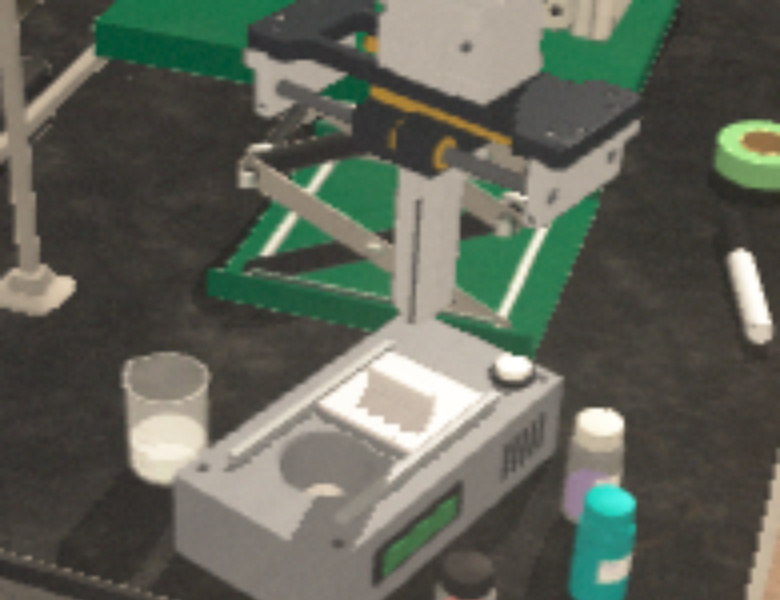

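The shutter stands open with the key up, and the finger is behind the ridge's far side with clearance to the jack. Lowering slowly.

Call:
carry_out(
  increments=[
    [255,[-2,0,5],0],
    [255,[0,0,5],0],
    [255,[0,0,5],0],
    [255,[0,0,3],0],
    [255,[0,0,0],0],
  ],
)

```text
time: 14.3
tool_pos: [0.557, 0.1901, 0.0914]
ee_rot: [-3.14, 0.001, 1.227]
wrist_force: [0.0, -0.2, 1.0]
width: 0.0005
finger_force: 0.0
```

```bash
python3 -c "
from h import *
st()"
```

```text
14.3 [0.557  0.1901 0.0914] box [  1.1 -38. ] tips z 0.0774 [ 0.  -0.2  1. ] [-3.140e+00  1.000e-03  1.227e+00]
```

Call:
carry_out(
  increments=[
    [255,[0,0,4],0],
    [255,[0,0,5],0],
    [255,[0,0,5],0],
    [255,[0,0,3],0],
    [255,[0,0,0],0],
  ],
)

```text
time: 14.8
tool_pos: [0.557, 0.19, 0.0746]
ee_rot: [-3.14, 0.001, 1.226]
wrist_force: [-0.8, -0.3, 1.2]
width: 0.0004
finger_force: 0.0
```

```bash
python3 -c "
from h import *
st()"
```

```text
14.8 [0.557  0.19   0.0746] box [  1.1 -38.2] tips z 0.0606 [-0.8 -0.3  1.2] [-3.140e+00  1.000e-03  1.226e+00]
```

Call:
carry_out(
  increments=[
    [255,[3,0,0],0],
    [255,[5,0,0],0],
    [255,[6,0,0],0],
    [255,[6,0,0],0],
    [255,[6,0,0],0],
    [255,[6,0,0],0],
    [255,[5,0,0],0],
    [255,[3,0,0],0],
  ],
)

```text
time: 15.6
tool_pos: [0.5714, 0.2283, 0.0756]
ee_rot: [3.141, -0.0, 1.227]
wrist_force: [0.1, -2.1, -0.1]
width: 0.0004
finger_force: 0.8
```

Call:
carry_out(
  increments=[
    [255,[5,0,0],0],
    [255,[5,0,0],0],
    [255,[5,0,0],0],
    [255,[3,0,0],0],
    [255,[2,0,0],0],
    [255,[2,0,0],0],
    [255,[0,0,0],0],
  ],
)

```text
time: 16.3
tool_pos: [0.5784, 0.249, 0.0754]
ee_rot: [-3.141, -0.001, 1.227]
wrist_force: [-0.5, -1.6, 0.5]
width: 0.0007
finger_force: 0.2
```

```bash
python3 -c "
from h import *
st()"
```

```text
16.3 [0.5784 0.249  0.0754] box [ 1.4 24.6] tips z 0.0614 [-0.5 -1.6  0.5] [-3.141e+00 -1.000e-03  1.227e+00]
```

Call:
carry_out(
  increments=[
    [255,[2,0,0],0],
    [255,[2,0,0],0],
    [255,[0,0,0],0],
  ],
)

```text
time: 16.6
tool_pos: [0.5791, 0.2512, 0.0754]
ee_rot: [-3.141, 0.003, 1.226]
wrist_force: [-2.5, -3.9, 1.2]
width: 0.0006
finger_force: 2.4
```

Call:
carry_out(
  increments=[
    [255,[1,0,0],0],
    [255,[1,0,0],0],
    [255,[0,0,0],0],
  ],
)

```text
time: 16.9
tool_pos: [0.5792, 0.2513, 0.0754]
ee_rot: [-3.14, 0.007, 1.226]
wrist_force: [-4.1, -7.4, 4.0]
width: 0.0003
finger_force: 4.5
```

The shutter is at the closed stop. I'll back off, lift and check.

Call:
carry_out(
  increments=[
    [255,[-6,0,0],0],
    [255,[-4,0,-2],0],
    [255,[0,0,-15],0],
    [255,[0,0,-30],0],
    [255,[0,0,-40],0],
    [255,[0,0,-40],0],
    [255,[0,0,-20],0],
    [255,[0,0,0],0],
  ],
)

```text
time: 17.7
tool_pos: [0.5791, 0.246, 0.229]
ee_rot: [3.133, -0.008, 1.227]
wrist_force: [-0.1, 0.6, 0.9]
width: 0.0002
finger_force: 0.0
```

```bash
python3 - <<'E'
from h import *
st();a=robot.snapshot('side');w=robot.snapshot('wrist')
cv2.imwrite('pics/s4.png',np.hstack([cv2.resize(a[150:270,190:340],(400,320)),cv2.resize(w[90:300,120:395],(400,320))]))
E
```

```text
17.7 [0.5791 0.246  0.229 ] box [ 3.1 22. ] tips z 0.215 [-0.1  0.6  0.9] [ 3.133 -0.008  1.227]
```

View pics/s4.png

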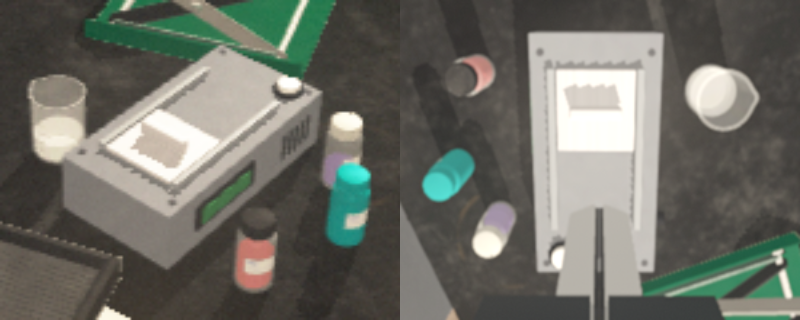

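The shutter is fully closed at the rail ends. The vials and beaker are undisturbed, the mute key is up, and the arm is clear. Handing in.

```bash
python3 -c "
from bench import robot
print(robot.close_job())"
```

```text
the job is handed in; nothing more can be done
None
```

The job is handed in but no verdict came back: I pushed the shutter open to its stop, held the reset key at its bottom for over 1.4 s, and pushed the shutter closed to its stop, with the mute key, vials and beaker untouched in the last pictures.

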